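# Switch off the microscope's light base at its brightness knob

### The arm

A 7-joint arm with a two-finger parallel gripper is mounted at the origin on the work surface. World frame = base frame: x ahead of the robot, y to its left, z up, the work surface at z = 0. Lengths are in m, angles in rad, forces in N, time in s.
With the tool pointing down it reaches from about 0.4 to 0.875 m from the base axis. Payload 19.3 kg.
Tool frame: the origin (TCP) lies at the very end of the fingers, on their centre line; the grasp point (between the pads) lies 19 mm behind it; z points along the fingers, y is the line along which they close (so a half turn about z gives the same grasp; the last joint's range is limited). The gripper opens to 85 mm and grips with 20 to 120 N. Pads are 22 mm wide; open, the fingers measure 114 mm over their backs; the gripper's body (76 mm by 85 mm) begins 54 mm behind the grasp point. The pads swing forward as they close: fully open they stand 13 mm farther back than shut.
Start: joints at [1.151, 0.521, -0.036, 1.599, 0.021, 1.021, -0.113], TCP at [0.214, -0.587, 0.231] pointing down, gripper open.
Joint ranges: [-2.91, 2.91], [-0.3, 2.13], [-1.5, 1.42], [0.17, 2.43], [-1.26, 4.41], [0.16, 1.93], [-2.52, 2.52]. Speed limits (rad/s): [1.89, 1.89, 2.39, 2.39, 3.01, 3.01, 3.01].

### API

Orientations are given as [roll, pitch, yaw] about the fixed x, y, z axes, in that order (R = Rz(yaw) Ry(pitch) Rx(roll)).
In Python, from workcell import bot gives the robot as it stands.
- The arm moves only by the tool jog_arm, never from a script. Its argument "motion" is a list of rows, each a list of 5 numbers: the shift along the tool's x, y, z scaled (see below), then the turn about the tool's z scaled (see below), then the opening, from 0 (shut) to 1 (fully open). A call has 1 to 12 rows; each row shifts and turns the commanded pose from where the row before left it, along the tool's axes as they then stand; what a row does not reach is not made up. The controller multiplies each number of a shift by 30 mm and each number of a turn by 0.08 rad. A row lasts 1/10 s, in which the tool goes at most 50 mm and 8.59 degrees, less where a joint would pass 70% of its speed; a pose out of reach is approached as far as the arm can. A call with a number of a shift or a turn outside -1 to 1 is refused whole. A call with a gripper value outside its range is refused whole. The fingers move at their own pace and stop on an object; "newtons" is the grip in N (left out, the last holds). Time passes only in rows, so rows that do not move let the fingers close. It gives the time, the measured TCP pose, the force, the opening and the grip force at its end, in the units of the state.
- bot.observe(): the state, without advancing time (a new reading comes with each control period).
- bot.grab_frame(name): name is "scene" or "top" or "wrist"; returns a dict with "pixels" (384x512x3 uint8, red, green, blue), "fovy" (degrees; the focal length in pixels is half the picture's height over the tangent of half this angle, whatever the lens; pixels are square), "cx", "cy" (the principal point, pixels), "rvec" (rotation vector, rad) and "tvec" (3), from world to camera coordinates, as OpenCV has them; the wrist camera has in their place "mount" (4x4, takes a point from camera to tool coordinates, whose origin is the TCP and whose axes are the flange's). Camera axes: x right, y down, z forward; pixel columns grow to the right and rows downward; lengths in m; the calibration is good to about 2 mm. The wrist camera is an equidistant fisheye: a pixel r from the principal point sees the ray r / f radians off the axis. A picture is of the moment at which its call begins: read the wrist's pose just before it. There is no depth.
- bot.job_done(): hands the job in; it is judged then, once.
The state is a dict: "clock": time; "qpos": joint angles; "qd": joint speeds; "joint_efforts": joint torques, N m; "position": TCP position; "tool_rot": TCP orientation; "force": force on the tool from outside, world axes, zero at the start; "moment": the same for the moment, N m; "grip_width": finger opening in m; "finger_force": force on a finger pad.
Only numpy, scipy, OpenCV 4.12 (cv2) and the standard library are available. Lean on these libraries where they do the work, as an engineer would, in place of code of your own. Each camera call takes 0.05 s, during which the arm holds its last target. There are 200 camera calls.

### The job

The dish on the microscope's light base has been looked at, so put its light out: turn the brightness knob, the larger knob with the upright bar grip on top of the white base, fully anticlockwise (seen from above) to its stop and let go. Do not turn the small round knob beside it and leave the dish lying where it is.

Things in the scene. Friction and masses are not known exactly. Their poses are not given: they have to be found in the camera images.
- brightness (a joint): Angle (rad) of the brightness knob. 0 is its anticlockwise end stop (light off); it grows to 4.7 as the knob turns clockwise seen from above. It starts between 0.6 and 1.35: one turn of the wrist. No spring, a friction of 0.04 N m. A white index line on the bar's top marks one end; at the off stop this points to the front of the base (the long side where the knobs are).
- brightness_grip (a point): Point on the upright axis of the brightness knob, at the height to grip. Black plastic: a disc 48 mm across, 8 mm high, and on it an upright bar 46 mm long, 14 mm thick; the bar's top is 7 mm above this point, the disc's top 23 mm below it. Turns with the knob: x along the bar (index line at the -x end), y across its thickness, z up. It may be the left or the right knob.
- trim_mark (a point): End of the white index line on top of the small round knob, 11 mm from its axis and 20 mm above its foot. That knob, black plastic, 30 mm across and 20 mm high, is the contrast trim: it stands beside the brightness knob, 124 mm from axis to axis, and turns easily. It is not to be turned.
- dish: Closed clear Petri dish, 62 mm across, 15 mm high, loose on the round glass plate on the light base, 110 to 150 mm from the brightness knob's axis; origin at the centre of its underside. It is to stay where it is. The light base is a fixed white box, 230 by 270 mm, its top 60 mm above the table, turned up to 25 degrees from facing the robot.

How it is judged:
At the end, for the whole second after the job is handed in: The brightness knob is within 10 degrees (0.175 rad) of its anticlockwise stop and stays there, the small round knob's index has moved less than 4 mm (about 20 degrees) and the dish less than 15 mm from where they were at the start (value of joint brightness below 0.175 rad and distance of trim_mark from where it was at the start of the episode below 0.004 m and distance of dish from where it was at the start of the episode below 0.015 m); the robot touches nothing.
It fails at once if the small round knob is turned (its index moves 4 mm or more) (distance of trim_mark from where it was at the start of the episode above 0.004 m).
It fails at once if the dish is shifted by more than 15 mm (distance of dish from where it was at the start of the episode above 0.015 m).
It also fails if it takes over 29 s, if anything falls off the work surface, if the arm or the gripper's body presses on something with over 40 N, if the wrist force passes 120 N, or if a joint passes its speed limit or range.

## Working session

There is one attempt and no reset: what is moved stays moved. The work goes in short steps, Python scripts to look and compute and a tool call to move; the robot and the scene stay as the last step left them, time stands still between calls to the robot, and variables do not carry over. Pictures are saved under pics/ and viewed, at most 10 in all, crops included, and the job is handed in when it is done.

Besides the shell and the picture viewer there is one more tool, called after ">>>" as name(argument=value, ...), one argument or row to a line, values as JSON. jog_arm: Moves the arm, as the interface text tells. Shifts and turns lie within -1 to 1; 1 stands for 30 mm of shift or 0.08 rad of turn. Its arguments: {"type":"object","properties":{"motion":{"type":"array","items":{"type":"array","items":{"type":"number"}}},"newtons":{"type":"number"}},"required":["motion"]}

```bash
mkdir -p pics
cat > h.py <<'E'
import numpy as np,cv2
from workcell import bot
from scipy.spatial.transform import Rotation as R
def snap(n,f):
    d=bot.grab_frame(n); cv2.imwrite('pics/'+f,d['pixels'][:,:,::-1]); return d
def ray(d,u,v,z):
    f=192/np.tan(np.radians(d['fovy'])/2)
    M=R.from_rotvec(np.ravel(d['rvec'])).as_matrix(); t=np.ravel(d['tvec'])
    c=-M.T@t; w=M.T@np.array([(u-d['cx'])/f,(v-d['cy'])/f,1]); return c+w*(z-c[2])/w[2]
E
python3 - <<'E'
from h import *
import pickle
s=bot.observe(); print(s)
D={n:snap(n,n+'0.png') for n in('top','scene')}
pickle.dump(D,open('d.pkl','wb'))
a=[D[n]['pixels'][:,:,::-1] for n in D]
for n in D: print({k:v for k,v in D[n].items() if k!='pixels'})
E
```

```text
{'clock': 0.0, 'qpos': array([ 1.15077811,  0.52201788, -0.03632228,  1.60000473,  0.02119682,
        1.02110351, -0.11277106]), 'qd': array([-9.61690026e-05, -3.46146669e-04,  6.86694896e-04,  1.31874544e-03,
        1.31521765e-03, -7.41327856e-04,  1.85016676e-03]), 'joint_efforts': array([-8.81928245e-04, -9.27120137e+01,  1.97953865e+00, -3.69940102e+01,
        1.77889882e-02,  8.12871032e-03,  4.17853741e-06]), 'position': array([ 0.21405063, -0.58684057,  0.23072455]), 'tool_rot': array([-3.14044701e+00,  8.21632269e-05,  3.49831071e-01]), 'force': array([-0.57737156,  0.06711375,  0.37611598]), 'moment': array([ 0.01956891,  0.05250314, -0.05340271]), 'finger_force': 0.0, 'grip_width': 0.08535830103097618}
{'fovy': 47.68251935771633, 'cx': 254.5699728525166, 'cy': 193.87542781390619, 'rvec': array([ 2.19308934, -2.18524219,  0.06016241]), 'tvec': array([0.0799433 , 0.56662504, 0.86500842])}
{'fovy': 43.24541240358704, 'cx': 256.15573532320974, 'cy': 194.5015633030896, 'rvec': array([ 2.21572383,  1.57678055, -0.40775993]), 'tvec': array([-0.22597481, -0.41198234,  1.0992058 ])}
```

View pics/top0.png

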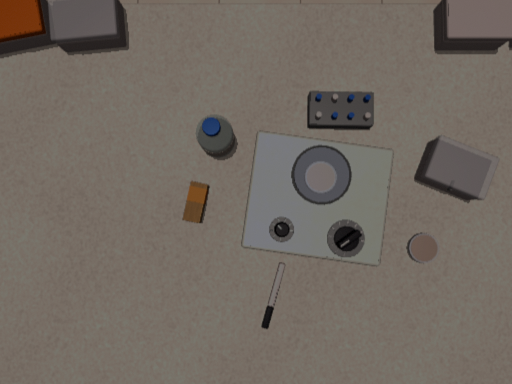

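View pics/scene0.png

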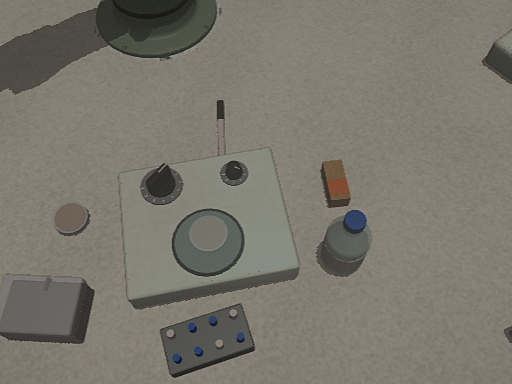

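The top view shows the box, with the brightness knob at about (346,239), the trim knob at (282,229) and the dish at (321,177). I'll enlarge it and convert to positions.

Run:
```python
from h import *
import pickle
D=pickle.load(open('d.pkl','rb'));t=D['top'];s=D['scene']
a=cv2.resize(t['pixels'][210:265,320:375,::-1],(550,550),interpolation=cv2.INTER_CUBIC)
cv2.imwrite('pics/crop1.png',np.clip(a*1.6,0,255))
for n,u,v,z in(('disc',346,239,.062),('bar',348,238,.098),('trim',282,229,.08),('dish',321,177,.07),('bl',243,248,.06),('br',380,264,.06),('tl',259,132,.06),('tr',392,150,.06)): print(n,ray(t,u,v,z).round(3))
for n,u,v,z in(('disc',162,185,.062),('bar',164,169,.098),('trim',234,172,.08)): print(n,ray(s,u,v,z).round(3))
```

```text
disc [ 0.478 -0.093  0.062]
bar [ 0.481 -0.09   0.098]
trim [0.497 0.03  0.08 ]
dish [ 0.596 -0.045  0.07 ]
bl [0.46  0.104 0.06 ]
br [ 0.43  -0.158  0.06 ]
tl [0.685 0.074 0.06 ]
tr [ 0.65  -0.185  0.06 ]
disc [ 0.478 -0.093  0.062]
bar [ 0.472 -0.081  0.098]
trim [0.505 0.027 0.08 ][ WARN:0@0.508] global loadsave.cpp:1063 imwrite_ Unsupported depth image for selected encoder is fallbacked to CV_8U.
```

View pics/crop1.png

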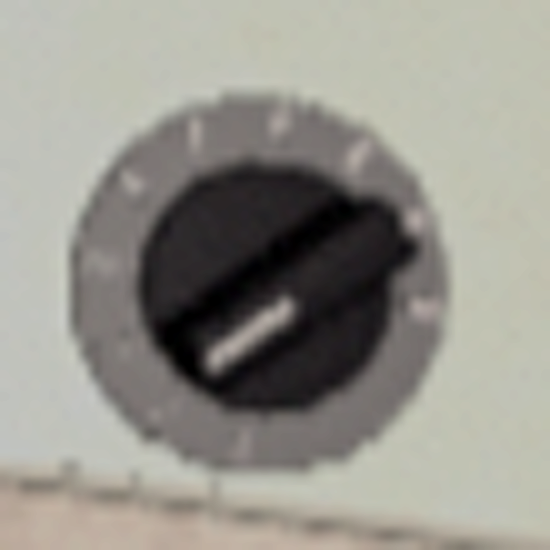

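The knob axis is near (0.479, -0.093) and the bar is about 48° clockwise of off. I'll travel there at the present height.

>>> jog_arm(
  motion=[
    [0.5, -0.45, 0, 0, 1],
    [1, -0.9, 0, 0, 1],
    [1, -0.9, 0, 0, 1],
    [1, -0.9, 0, 0, 1],
    [1, -0.9, 0, 0, 1],
    [1, -0.9, 0, 0, 1],
    [1, -0.9, 0, 0, 1],
    [1, -0.9, 0, 0, 1],
    [1, -0.9, 0, 0, 1],
    [1, -0.9, 0, 0, 1],
    [1, -0.9, 0, 0, 1],
    [1, -0.9, 0, 0, 1],
  ],
  newtons=40,
)

```text
clock: 1.3
position: [0.4323, -0.1757, 0.2313]
tool_rot: [-3.142, 0.0, 0.35]
force: [0.5, -0.8, 0.6]
grip_width: 0.0855
finger_force: 0.0
```

>>> jog_arm(
  motion=[
    [1, -0.9, 0, 0, 1],
    [0.9, -0.75, 0, 0, 1],
    [0.5, -0.4, 0, 0, 1],
    [0, 0, 0, -1, 1],
    [0, 0, 0, -1, 1],
    [0, 0, 0, -1, 1],
    [0, 0, 0, -1, 1],
    [0, 0, 0, -1, 1],
    [0, 0, 0, -1, 1],
    [0, 0, 0, -1, 1],
    [0, 0, 0, -1, 1],
    [0, 0, 0, -1, 1],
  ],
)

```text
clock: 2.5
position: [0.4783, -0.0948, 0.2311]
tool_rot: [-3.141, 0.0, 1.073]
force: [-0.2, -0.2, -0.7]
grip_width: 0.0854
finger_force: 0.0
```

>>> jog_arm(
  motion=[
    [0, 0, 0, -1, 1],
    [0, 0, 0, -1, 1],
    [0, 0, 0, -1, 1],
    [0, 0, 0, -1, 1],
    [0, 0, 0, -1, 1],
    [0, 0, 0, -1, 1],
    [0, 0, 0, -1, 1],
    [0, 0, 0, -1, 1],
    [0, 0, 0, -1, 1],
    [0, 0, 0, -1, 1],
    [0, 0, 0, -1, 1],
    [0, 0, 0, -1, 1],
  ],
)

```text
clock: 3.7
position: [0.4783, -0.0948, 0.2311]
tool_rot: [-3.141, -0.0, 2.033]
force: [0.1, 0.0, 0.3]
grip_width: 0.0852
finger_force: 0.0
```

>>> jog_arm(
  motion=[
    [0, 0, 0.5, -1, 1],
    [0, 0, 0.5, -0.9, 1],
    [0, 0, 0, 0, 1],
    [0, 0, 0, 0, 1],
  ],
)

```text
clock: 4.1
position: [0.4784, -0.0947, 0.2014]
tool_rot: [-3.141, -0.001, 2.18]
force: [-0.3, -0.5, 0.2]
grip_width: 0.0855
finger_force: 0.0
```

Run:
```python
from h import *
s=bot.observe();print(s['clock'],s['position'],s['tool_rot'],s['qpos'])
d=snap('wrist','w1.png');import pickle;pickle.dump((s,d),open('w1.pkl','wb'))
print({k:v for k,v in d.items() if k!='pixels'})
```

```text
4.1 [ 0.47837733 -0.09474763  0.2014371 ] [-3.14133556e+00 -6.04890993e-04  2.17954234e+00] [ 0.55900817  0.39896152 -0.61820871  1.96114448  0.29790587  0.87236214
  0.39257032]
{'fovy': 65.70646984690485, 'cx': 256.9186418825283, 'cy': 189.19607842055376, 'mount': array([[ 1.18273870e-03, -9.53597371e-01, -3.01082473e-01,
         7.65971003e-02],
       [ 9.99999209e-01,  9.99199199e-04,  7.63591548e-04,
        -5.09812382e-04],
       [-4.27317527e-04, -3.01083138e-01,  9.53597799e-01,
        -1.42719247e-01],
       [ 0.00000000e+00,  0.00000000e+00,  0.00000000e+00,
         1.00000000e+00]])}
```

View pics/w1.png

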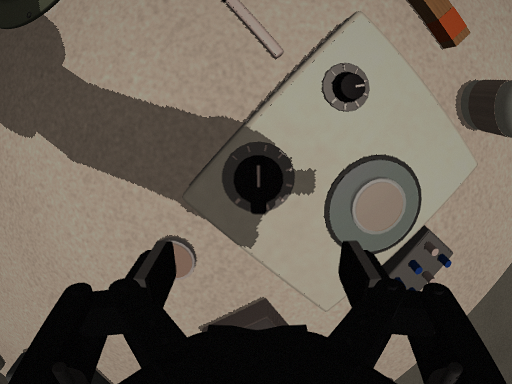

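The wrist view shows the index line upright at (258,165–187) and the dial ring centred near (258,177), so the yaw is aligned. The dish is right of it at (379,207) and the trim knob at (347,87), both clear of the fingers.

Run:
```python
from h import *
import pickle
s,d=pickle.load(open('w1.pkl','rb'))
T=np.eye(4);T[:3,:3]=R.from_euler('xyz',s['tool_rot']).as_matrix();T[:3,3]=s['position']
M=T@d['mount'];f=192/np.tan(np.radians(d['fovy'])/2)
def p(u,v,z):
    a=np.array([u-d['cx'],v-d['cy']]);r=np.hypot(*a);th=r/f
    w=M[:3,:3]@np.r_[a/r*np.sin(th),np.cos(th)];q=M[:3,3]+w*(z-M[2,3])/w[2]
    return q.round(4),(T[:3,:3].T@(q-T[:3,3])).round(4)
for n,u,v,z in(('ring',258.5,177,.061),('l1',258.3,164.5,.098),('l2',258.3,187,.098),('end',258.5,213,.098)):print(n,*p(u,v,z))
g=d['pixels'].astype(int)[150:225,215:305].sum(2)
ys,xs=np.where(g[10:42,30:56]>250);print('line px',xs.mean()+245,np.polyfit(ys,xs,1))
```

```text
ring [ 0.4794 -0.0941  0.061 ] [-0.0002  0.0013  0.1404]
l1 [ 0.4671 -0.0771  0.098 ] [0.0208 0.0008 0.1034]
l2 [ 0.4785 -0.0935  0.098 ] [0.0009 0.0009 0.1034]
end [ 0.4926 -0.1133  0.098 ] [-0.0234  0.0011  0.1034]<stdin>:12: RuntimeWarning: Mean of empty slice.
  ret = ret.dtype.type(ret / rcount)
Traceback (most recent call last):
TypeError: expected non-empty vector for x
```

Centred to about 1 mm. I'll go down and close.

>>> jog_arm(
  motion=[
    [0, 0.03, 0.6, 0, 1],
    [0, 0, 0.9, 0, 1],
    [0, 0, 0.9, 0, 1],
    [0, 0, 0.9, 0, 1],
    [0, 0, 0.6, 0, 1],
    [0, 0, 0.3, 0, 1],
    [0, 0, 0, 0, 1],
    [0, 0, 0, 0, 0],
    [0, 0, 0, 0, 0],
    [0, 0, 0, 0, 0],
    [0, 0, 0, 0, 0],
    [0, 0, 0, 0, 0],
  ],
  newtons=40,
)

```text
clock: 5.35
position: [0.4793, -0.0944, 0.0756]
tool_rot: [3.141, 0.0, 2.182]
force: [-1.7, 0.2, 16.1]
grip_width: 0.013
finger_force: 45.1
```

>>> jog_arm(
  motion=[
    [0, 0, 0, 0, 0],
    [0, 0, 0, 0, 0],
    [0, 0, 0, 0, 0],
  ],
)

```text
clock: 5.65
position: [0.4793, -0.0943, 0.0756]
tool_rot: [3.141, 0.0, 2.182]
force: [-1.0, -0.1, 7.3]
grip_width: 0.0135
finger_force: 43.6
```

The bar is gripped. Now I'll turn it anticlockwise.

>>> jog_arm(
  motion=[
    [0, 0, 0, -0.5, 0],
    [0, 0, 0, -1, 0],
    [0, 0, 0, -1, 0],
    [0, 0, 0, -1, 0],
    [0, 0, 0, -1, 0],
    [0, 0, 0, -1, 0],
    [0, 0, 0, -1, 0],
    [0, 0, 0, -1, 0],
    [0, 0, 0, -1, 0],
    [0, 0, 0, -1, 0],
    [0, 0, 0, -0.3, 0],
    [0, 0, 0, 0, 0],
  ],
)

```text
clock: 6.85
position: [0.4794, -0.0943, 0.0757]
tool_rot: [3.142, 0.0, 2.967]
force: [-0.9, 0.1, 8.4]
grip_width: 0.0135
finger_force: 43.7
```

```bash
python3 -c "
from h import *
s=bot.observe();print(s)"
```

```text
{'clock': 6.85, 'qpos': array([ 0.59180413,  0.64158744, -0.69562281,  2.04935264,  0.65519194,
        0.68093993,  0.86005042]), 'qd': array([-0.00493165, -0.00111047,  0.00886525,  0.00074222, -0.00483744,
       -0.00404671, -0.02080431]), 'joint_efforts': array([  0.48790835, -77.68246651, -11.50875628, -21.03441238,
         0.35905447,  -0.28561209,   0.64249858]), 'position': array([ 0.47939109, -0.09430439,  0.0756564 ]), 'tool_rot': array([3.14155152e+00, 4.85424214e-04, 2.96658712e+00]), 'force': array([-0.85538797,  0.10292492,  8.37188168]), 'moment': array([0.07002187, 0.34120669, 0.00613476]), 'finger_force': 43.695189356803894, 'grip_width': 0.01349688972468189}
```

>>> jog_arm(
  motion=[
    [0, 0, 0, -0.5, 0],
    [0, 0, 0, -0.3, 0],
    [0, 0, 0, 0, 0],
    [0, 0, 0, 0, 0],
  ],
)

```text
clock: 7.25
position: [0.4794, -0.0943, 0.0757]
tool_rot: [3.141, 0.0, 3.028]
force: [-1.8, 0.6, 7.3]
grip_width: 0.0135
finger_force: 47.2
```

```bash
python3 -c "
from h import *
s=bot.observe();print(s['tool_rot'],s['moment'],s['joint_efforts'][-1])"
```

```text
[3.14142323e+00 4.18627566e-04 3.02840107e+00] [ 0.1755882   0.3540273  -0.95467185] 0.9922194108366966
```

The moment of -0.95 N m shows the stop is reached. I'll release and rise straight up.

>>> jog_arm(
  motion=[
    [0, 0, 0, 0, 1],
    [0, 0, 0, 0, 1],
    [0, 0, 0, 0, 1],
    [0, 0, 0, 0, 1],
    [0, 0, 0, 0, 1],
    [0, 0, 0, 0, 1],
    [0, 0, -0.4, 0, 1],
    [0, 0, -0.8, 0, 1],
    [0, 0, -1, 0, 1],
    [0, 0, -1, 0, 1],
    [0, 0, -1, 0, 1],
    [0, 0, 0, 0, 1],
  ],
)

```text
clock: 8.45
position: [0.4806, -0.0941, 0.2053]
tool_rot: [-3.141, 0.005, 3.03]
force: [0.2, -0.8, -0.3]
grip_width: 0.0852
finger_force: 0.0
```

```bash
python3 -c "
from h import *
print(bot.observe()['qd'].round(3));snap('wrist','w2.png')"
```

```text
[-0.023  0.051  0.039  0.049  0.051 -0.059 -0.047]
```

View pics/w2.png

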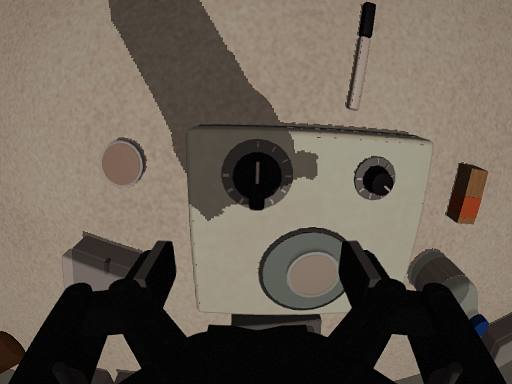

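The wrist view shows the index line (257,162–185) pointing at the base's front edge. The trim knob at (376,179) and the dish at (314,274) look undisturbed, and the gripper is clear of everything.

>>> jog_arm(
  motion=[
    [0, 0, 0, 0, 1],
    [0, 0, 0, 0, 1],
    [0, 0, 0, 0, 1],
  ],
)

```text
clock: 8.8
position: [0.4788, -0.0941, 0.2007]
tool_rot: [3.141, -0.001, 3.03]
force: [0.3, -0.3, -0.5]
grip_width: 0.0854
finger_force: 0.0
```

```bash
python3 -c "
from h import *
print(bot.job_done())"
```

```text
the job is handed in; nothing more can be done
None
```

I turned the brightness knob fully anticlockwise to its stop and let go, with the small knob and the dish looking undisturbed in the last picture; the job was handed in at 8.8 s, and no verdict came back.

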